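Shut the port of an open inverted imager and take its long objective off the turret

ROBOT

A 7-joint arm with a two-finger parallel gripper is mounted at the origin on the work surface; the furniture and walls round the work are solid. World frame = base frame: x ahead of the robot, y to its left, z up, the work surface at z = 0. Lengths are in mm, angles in rad, forces in N, time in s.
With the tool pointing down it reaches from about 425 to 925 mm from the base axis. Payload 6.8 kg.
Tool frame: the origin (TCP) lies on the centre line of the jaws, within the pads' length; the fingertips stand 8 mm ahead of it and the grasp point (between the pads) lies 11 mm behind it; z points along the fingers, y is the line along which they close (so a half turn about z gives the same grasp; the last joint's range is limited). The gripper opens to 85 mm and grips with 20 to 120 N. Pads are 22 mm wide; open, the fingers measure 114 mm over their backs; the gripper's body (76 mm by 85 mm) begins 54 mm behind the grasp point. The pads swing forward as they close: fully open they stand 13 mm farther back than shut.
Start: joints at [-0.108, 0.477, 0.022, 1.555, -0.011, 1.109, -0.083], TCP at [675.016, 0.007, 239.308] pointing down, gripper open.
Joint ranges: [-2.96, 2.96], [-0.34, 2.1], [-1.41, 1.46], [0.24, 2.44], [-1.37, 4.51], [0.17, 1.92], [-2.96, 2.96]. Speed limits (rad/s): [2.39, 2.39, 3.14, 3.14, 3.14, 3.14, 3.14].

INTERFACE

Orientations are given as [roll, pitch, yaw] about the fixed x, y, z axes, in that order (R = Rz(yaw) Ry(pitch) Rx(roll)).
In Python, from bench import bot gives the robot as it stands.
- The arm moves only by the tool move_arm, never from a script. Its argument "moves" is a list that holds one entry, the list of rows, each a list of 5 numbers: the opening, from 0 (shut) to 1 (fully open), then the shift along the tool's x, y, z in m, then the turn about the tool's z in degrees. A call has exactly 5 rows; each row is the pose to reach, as a shift and turn from the pose commanded when the call began, along the tool's axes at that moment; what a row does not reach only later rows make up. A row lasts 1/8 s, in which the tool goes at most 62.5 mm and 10.7 degrees, less where a joint would pass 70% of its speed; a pose out of reach is approached as far as the arm can. A call with a gripper value outside its range is refused whole. The fingers move at their own pace and stop on an object; "squeeze" is the grip in N (left out, the last holds). Time passes only in rows, so rows that repeat a pose let the fingers close, or fill a call up. It gives the time, the measured TCP pose, the force, the opening and the grip force at its end, in the units of the state.
- bot.observe(): the state, without advancing time (a new reading comes with each control period).
- bot.capture(name): name is "scene" or "side" or "wrist"; returns a dict with "color" (480x640x3 uint8, red, green, blue), "depth" (480x640 float32, mm along the optical axis (not along the pixel's ray), 0 where there is no reading), "fx", "fy", "cx", "cy" (pixels), "distortion" ([k1, k2, p1, p2, k3] as OpenCV has them; the pictures are not rectified), "rvec" (rotation vector, rad) and "tvec" (3), from world to camera coordinates, as OpenCV has them. Camera axes: x right, y down, z forward; pixel columns grow to the right and rows downward; lengths in mm; the calibration is good to about 2 mm. A picture is of the moment at which its call begins.
- bot.close_job(): hands the job in; it is judged then, once.
Trained networks look in a picture, given as the dict that the camera call returned (one of the last four; its "shot" number tells which), for a name from the list of things; names that differ only in an ending like _2 or _b are one class to them, and where a whole thing is asked for, a point or a joint stands for the part that bears it (a point fixed in the world has none). Each returns a list of dicts, best first, with "score" (0 to 1); they miss things now and then, are a little off and sometimes report something else, mostly with a low value. They report only what shows in the picture. A call takes as long as a camera call.
- bot.regions_of(picture, name): "pixels" (480x640 bool, what is visible of it) and "box" ([left, top, right, bottom] in pixels, round what is visible of it).
The state is a dict: "clock": time; "qpos": joint angles; "joint_velocities": joint speeds; "joint_efforts": joint torques, N m; "tcp_pos": TCP position; "ee_rot": TCP orientation; "ft_force": force on the tool from outside, world axes, zero at the start; "ft_torque": the same for the moment, N m; "width": opening from 0.0 (shut) to 1.0 (fully open); "gripper_force": force on a finger pad.
Only numpy, scipy, OpenCV 4.12 (cv2) and the standard library are available. Lean on these libraries where they do the work, as an engineer would, in place of code of your own. Each camera call takes 0.05 s, during which the arm holds its last target. There are 200 camera calls.

TASK

The long objective has to come off the imager. First, for eye safety, push the shutter plate on the stage one stop along so that its blank middle part clicks in over the light port, then turn the turret until the long objective clicks in at the front. Release its bayonet with a twist anticlockwise (seen from above), lift it straight out and stand it upright in the parts tray; leave the shutter shut, the short objective in its socket and the dishes and forceps where they are.

Things in the scene. Friction and masses are not known exactly. Their poses are not given: they have to be found in the camera images.
- imager: fixed open-frame instrument: base plate 245 x 224 mm (top 15 mm up), turret, white stage over the turret's rear half. Origin: at table level on the turret's vertical axis; x to its back (away from the robot), y to its left. Turret disc: radius 90 mm, 35 to 47 mm up. Stage: x 21 to 131 mm, y -112 to 112 mm, 136 to 150 mm up; the turret's front half is open above.
- light_port (a point): centre of the round 40 mm light port in the stage, at the level of the stage's top (150 mm up), 55 mm behind the turret's axis
- shutter (a joint): travel (m) of the steel shutter plate, 160 x 52 x 5 mm, lying on the stage between rails (160 mm up), toward the imager's -y. Sprung stops: 0 (start) open window over the port; 0.050 blank middle over the port (shut); 0.100 frosted window over the port. About 10 N pushes it out of a stop; past half way (25 mm) it is drawn on into the next stop.
- shutter_tab (a point): middle of the outer (imager +y) face of the upright thumb tab at the plate's +y end, rigid with the plate: 40 mm wide along imager x, 5 mm thick, reaching 15 mm above and below this point (167 mm up), clear above and outside; push it toward the imager's -y
- turret (a joint): angle (rad) of the turret, positive anticlockwise from above. Sprung stops every quarter turn (0 at the start), no end stops; about 0.6 N m turns it out of a stop; past half way it is drawn on into the next. Four bayonet sockets 55 mm from the axis: at angle 0 left (imager +y), front (-x, empty), right (-y) and back (a fixed middle-sized objective, its top 97 mm up, under the stage).
- stud_left (a point): middle of an upright thumb stud for turning the turret by pushing: 14 mm thick, 22 mm tall, on an ear of the disc (47 to 69 mm up), 102 mm from the axis. Starts at the front left, midway between front and left socket (135 degrees from imager x); moves with the turret. Two more such studs stand toward the back.
- stud_right (a point): the same on the stud that starts at the front right, midway between front and right socket (225 degrees from imager x)
- load_position (a point): fixed point at the front of the turret, 55 mm from its axis on the imager's -x side, at the level of the socket floors (47 mm up): where an objective's foot stands when its socket is at the front
- long_objective: long objective, 66 mm high, 0.1-0.2 kg, in the left or right socket. Origin: centre of its foot, z up. Grip the dark barrel, 34 mm wide, 17 to 48 mm above the foot (39 mm flange below). Lugs (white pips) along its +x and -x. Locked; lifts out only with its x axis along the turret's radius (within 0.2 rad): turn about 1.05 rad anticlockwise; light spring friction, stop 0.2 rad beyond.
- short_objective: short objective of the same pattern, 43 mm high overall, in the socket across from the long one; stays there
- tray: low, heavy aluminium parts tray 110 x 140 mm (x, y), 20 mm high, walls 4 mm, black rubber mat inside with its top 7 mm above the table. Origin: centre of its underside. Empty.
- dish_a: covered culture dish, diameter 52 mm, 14 mm high, pink contents; leave it alone
- dish_b: covered culture dish, diameter 52 mm, 14 mm high, clear; leave it alone
- forceps: steel forceps lying flat, 115 mm long; leave it alone

How it is judged (in metres and radians):
On the way, in this order (a step that is already met when the one before it is completed fails the run):
1. the shutter stands in its middle stop, its blank part over the port, before the turret is turned (value of joint shutter between 0.046 and 0.054 m and value of joint turret between -0.2 and 0.2 rad), for 0.2 s.
2. the turret has brought the long objective into the front stop, shutter still shut (value of joint shutter between 0.046 and 0.054 m and horizontal distance between long_objective and load_position below 0.006 m and velocity of joint turret between -0.1 and 0.1 rad/s), for 0.2 s.
3. the long objective has been lifted clear of its socket, shutter still shut (value of joint shutter between 0.046 and 0.054 m and z of long_objective in the frame of imager above 0.075 m and angle between long_objective's own z axis and vertical below 0.35 rad), for 0.1 s.
At the end, for the whole second after the job is handed in: the long objective stands upright (within 0.1 rad) and still on the mat inside the tray, shutter within 4 mm of its middle stop, the short objective seated in its socket (value of joint shutter between 0.046 and 0.054 m and x of long_objective in the frame of tray between -0.038 and 0.038 m and y of long_objective in the frame of tray between -0.053 and 0.053 m and z of long_objective in the frame of tray between 0.004 and 0.011 m and angle between long_objective's own z axis and vertical below 0.1 rad and linear speed of long_objective below 0.03 m/s and distance between short_objective and imager below 0.08 m and z of short_objective in the frame of imager below 0.055 m and angle between short_objective's own z axis and vertical below 0.15 rad); the robot touches nothing.
It fails at once if the long objective is knocked over (tilted more than 0.7 rad) (angle between long_objective's own z axis and vertical above 0.7 rad).
It fails at once if the long objective is dropped into the tray (over 0.45 m/s close above the mat) (horizontal distance between long_objective and tray below 0.09 m and z of long_objective in the frame of tray below 0.03 m and linear speed of long_objective above 0.45 m/s).
It fails at once if the short objective comes out of its socket (z of short_objective in the frame of imager above 0.065 m or angle between short_objective's own z axis and vertical above 0.3 rad).
It fails at once if a dish or the forceps is moved by more than 30 mm (distance of any of dish_a, dish_b, forceps from where it was at the start of the episode above 0.03 m).
It also fails if it takes over 64 s, if anything falls off the work surface, if the arm or the gripper's body presses on something with over 40 N, if the wrist force passes 120 N, or if a joint passes its speed limit or range.

## Working session

There is one attempt and no reset: what is moved stays moved. The work goes in short steps, Python scripts to look and compute and a tool call to move; the robot and the scene stay as the last step left them, time stands still between calls to the robot, and variables do not carry over. Pictures are saved under pics/ and viewed, at most 10 in all, crops included, and the job is handed in when it is done.

Besides the shell and the picture viewer there is one more tool, called after "Request:" as name(argument=value, ...), one argument or row to a line, values as JSON. move_arm: Moves the arm, as the interface text tells. Its arguments: {"type":"object","properties":{"moves":{"type":"array","items":{"type":"array","items":{"type":"array","items":{"type":"number"}}}},"squeeze":{"type":"number"}},"required":["moves"]}

```bash
ls; mkdir -p pics; cat > h.py <<'E'
import numpy as np, cv2
from bench import bot
def pts(c, mask):
    v,u=np.nonzero(mask & (c["depth"]>0))
    z=c["depth"][v,u].astype(float)
    K=np.array([[c["fx"],0,c["cx"]],[0,c["fy"],c["cy"]],[0,0,1]])
    n=cv2.undistortPoints(np.stack([u,v],1).astype(float)[:,None],K,np.array(c["distortion"]))[:,0]
    P=np.c_[n*z[:,None],z]
    R=cv2.Rodrigues(np.array(c["rvec"],float))[0]
    return (P-np.array(c["tvec"]).ravel())@R, np.stack([u,v],1)
def proj(c,P):
    K=np.array([[c["fx"],0,c["cx"]],[0,c["fy"],c["cy"]],[0,0,1]])
    return cv2.projectPoints(np.array(P,float).reshape(-1,1,3),np.array(c["rvec"],float),np.array(c["tvec"],float),K,np.array(c["distortion"]))[0][:,0]
def save(c,n): cv2.imwrite(f"pics/{n}.png",c["color"][:,:,::-1])
E
python3 - <<'E'
from h import *
s=bot.observe(); print(s)
a=np.zeros((480,1280,3),np.uint8)
cs={}
for i,n in enumerate(["scene","side"]):
    c=bot.capture(n); cs[n]=c; save(c,n+"0")
    for t in ["imager","shutter","shutter_tab","turret","stud_left","long_objective","short_objective","tray","dish_a","forceps"]:
        for r in bot.regions_of(c,t)[:3]:
            P,_=pts(c,r["pixels"])
            if len(P): print(n,t,round(r["score"],2),[int(x) for x in r["box"]],len(P),np.median(P,0).round(),np.percentile(P,2,0).round(),np.percentile(P,98,0).round())
    np.savez(f"{n}0.npz",**{k:np.array(v) for k,v in c.items()})
E
```

```text
pics
{'clock': 0.0, 'qpos': array([-0.10808646,  0.47782398,  0.02235059,  1.55643717, -0.011502  ,
        1.10927768, -0.08311591]), 'joint_velocities': array([-0.00092267, -0.0018675 ,  0.00128368,  0.00174942,  0.00232571,
        0.000991  ,  0.00200395]), 'joint_efforts': array([-5.45967814e-04, -5.96443820e+01,  1.60769675e+00, -2.81194621e+01,
        1.24063640e-02,  9.39900521e-03,  2.20753498e-05]), 'tcp_pos': array([ 6.74435405e+02, -2.80045420e-02,  2.38315924e+02]), 'ee_rot': array([-3.13978013e+00,  1.38900823e-04,  1.57077821e+00]), 'ft_force': array([-1.24788803,  0.43225456, -0.29162035]), 'ft_torque': array([ 0.00104554, -0.03722906, -0.02594023]), 'gripper_force': 0.0, 'width': 0.9987563423419497}
scene imager 0.57 [183, 135, 315, 281] 12508 [565. 170.  49.] [424.  65.   4.] [681. 312. 161.]
scene shutter 0.69 [193, 139, 270, 171] 1044 [580. 263. 155.] [541. 166. 151.] [620. 318. 180.]
scene shutter_tab 0.77 [190, 137, 269, 172] 1076 [581. 263. 155.] [541. 166. 145.] [622. 320. 180.]
scene turret 0.94 [199, 180, 288, 252] 3851 [523. 175.  48.] [450.  90.  36.] [62
[... 1703 characters left out ...]
.68 [384, 373, 441, 403] 270 [ 519. -369.    5.] [ 496. -410.   -3.] [ 549. -333.   10.]
side long_objective 0.67 [296, 194, 313, 224] 359 [552. 114.  85.] [539. 104.  50.] [591. 152. 114.]
side short_objective 0.72 [269, 181, 283, 198] 214 [526. 221.  78.] [513. 212.  -1.] [581. 369.  91.]
side short_objective 0.57 [318, 304, 348, 363] 1550 [ 457. -203.    7.] [ 409. -268.    2.] [ 505. -134.   21.]
side tray 0.63 [319, 304, 349, 363] 1510 [ 458. -201.    7.] [ 411. -267.    3.] [ 505. -133.   21.]
side dish_a 0.72 [336, 255, 352, 270] 188 [579. -25.  13.] [565. -45.   3.] [595.   2.  17.]
side forceps 0.55 [381, 373, 431, 397] 291 [ 520. -369.    5.] [ 497. -404.   -4.] [ 539. -334.   10.]
```

View pics/scene0.png

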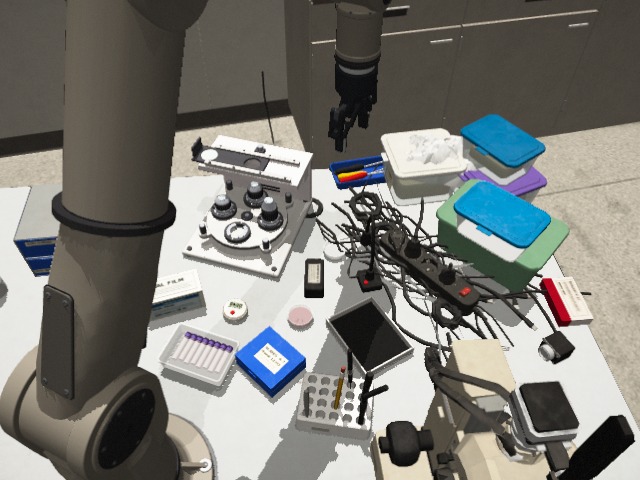

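```bash
python3 - <<'E'
from h import *
for n in ["scene","side"]:
    c=dict(np.load(n+"0.npz"))
    P,_=pts(c,np.ones((480,640),bool))
    m=lambda lo,hi:(P[:,2]>lo)&(P[:,2]<hi)&(P[:,0]>400)&(P[:,0]<720)&(P[:,1]>20)&(P[:,1]<360)
    S=P[m(144,156)]; r=cv2.minAreaRect(S[:,:2].astype(np.float32)); print(n,"stage",len(S),r, np.median(S[:,2]))
    Q=P[m(110,117)];print("long top",len(Q),Q.mean(0).round(1),np.ptp(Q,0))
    Q=P[m(87,93)];Q=Q[np.hypot(*(Q[:,:2]-[522,226]).T)<25];print("short top",len(Q),Q.mean(0).round(1),np.ptp(Q,0))
    Q=P[m(172,190)];print("tab",len(Q),cv2.minAreaRect(Q[:,:2].astype(np.float32)),Q[:,2].max())
    Q=P[m(66,72)];
    for g in [(470,255),(455,130)]:
        print("stud",g,[q.round(0) for q in Q[np.hypot(*(Q[:,:2]-g).T)<45].mean(0,keepdims=True)])
    T=P[(P[:,2]>-5)&(P[:,2]<30)&(P[:,0]>340)&(P[:,0]<520)&(P[:,1]<-95)&(P[:,1]>-280)]
    T=T[T[:,2]>15];print("tray",len(T),cv2.minAreaRect(T[:,:2].astype(np.float32)))
E
```

```text
scene stage 2717 ((612.0037841796875, 206.01708984375), (117.31881713867188, 243.74655151367188), 13.432441711425781) 150.38369135561354
long top 79 [585.1 118.7 112.8] [149.07919347  36.25113927   6.25264139]
short top 60 [523.8 231.2  89.5] [23.15337443 25.32619     5.2868806 ]
tab 69 ((561.3972778320312, 315.4466552734375), (38.393795013427734, 7.880948066711426), 14.198277473449707) 184.88760950805363
stud (470, 255) [array([457., 231.,  69.])]
stud (455, 130) [array([485.,  97.,  68.])]
tray 770 ((460.4122619628906, -199.5587158203125), (143.0650177001953, 175.80459594726562), 62.12133026123047)
side stage 1722 ((614.0828857421875, 204.2825927734375), (116.287353515625, 243.8033905029297), 14.728145599365234) 150.46864039063854
long top 73 [614.6 112.3 113.1] [147.85306171  39.55452732   6.88874374]
short top 41 [528.  228.   89.7] [24.55850275 30.99432412  5.50403992]
tab 64 ((565.66064453125, 312.37506103515625), (39.710777282714844, 12.416666030883789), 14.761311531066895) 183.60984720807627
stud (470, 255) [array([455., 229.,  69.])]
stud (455, 130) [array([nan, nan, nan])]
tray 386 ((483.1005554199219, -211.4728546142578), (141.93325805664062, 119.2399673461914), 65.42536163330078)<stdin>:12: RuntimeWarning: Mean of empty slice.
  ret = um.true_divide(
```

Request:
move_arm(
  moves=[
    [[0.3, 0.03, -0.03, -0.05, -3], [0.3, 0.07, -0.06, -0.08, -7], [0.3, 0.11, -0.1, -0.1, -11], [0.3, 0.15, -0.14, -0.1, -14], [0.3, 0.16, -0.16, -0.1, -14]],
  ],
)

```text
clock: 1.72
tcp_pos: [512.7, 163.3, 339.9]
ee_rot: [3.141, -0.001, 1.821]
ft_force: [0.2, 0.4, 0.2]
width: 0.298
gripper_force: 0.0
```

Request:
move_arm(
  moves=[
    [[0, 0, 0, 0, 0], [0, 0, 0, 0, 0], [0, 0, 0, 0, 0], [0, 0, 0, 0, 0], [0, 0, 0, 0, 0]],
  ],
)

```text
clock: 2.35
tcp_pos: [515.3, 159.6, 339.1]
ee_rot: [-3.141, 0.0, 1.814]
ft_force: [0.5, 1.5, -0.7]
width: -0.0
gripper_force: 0.0
```

```bash
python3 - <<'E'
from h import *
print(bot.observe()["tcp_pos"],bot.observe()["ee_rot"])
c=bot.capture("wrist"); save(c,"w1"); np.savez("w1.npz",**{k:np.array(v) for k,v in c.items()})
for t in ["long_objective","short_objective","shutter_tab","stud_left","turret"]:
    for r in bot.regions_of(c,t)[:3]:
        P,_=pts(c,r["pixels"])
        if len(P): print(t,round(r["score"],2),[int(x) for x in r["box"]],len(P),np.median(P,0).round(),np.percentile(P,2,0).round(),np.percentile(P,98,0).round())
E
```

```text
[515.32350674 159.64380139 339.09390935] [-3.14126976e+00  5.57614653e-05  1.81430086e+00]
long_objective 0.8 [325, 218, 356, 257] 1070 [550. 134.  99.] [537. 115.  61.] [567. 144. 113.]
short_objective 0.86 [322, 116, 363, 155] 1088 [525. 232.  85.] [510. 216.  62.] [542. 249.  90.]
shutter_tab 0.64 [386, 28, 459, 237] 11122 [576. 264. 154.] [542. 168. 152.] [615. 318. 181.]
stud_left 0.89 [262, 103, 419, 261] 13769 [513. 180.  46.] [454.  96.  44.] [619. 261.  89.]
turret 0.6 [260, 101, 418, 255] 13431 [512. 181.  46.] [455.  97.  44.] [618. 261.  88.]
```

View pics/w1.png

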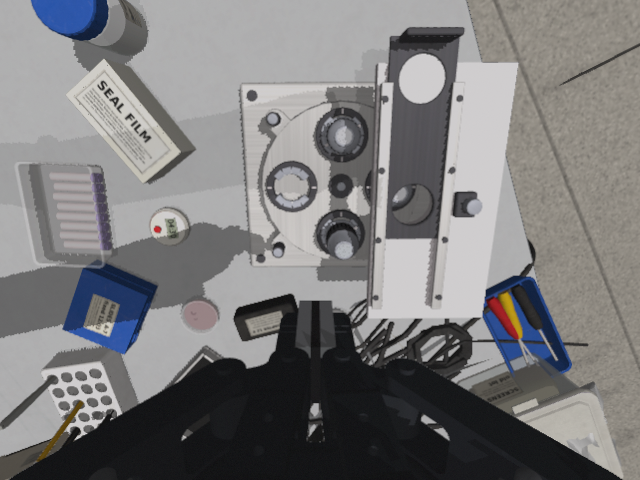

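```bash
python3 - <<'E'
from h import *
from scipy.optimize import least_squares
c=dict(np.load("w1.npz"))
M=np.array([[-72.1,72.1,69],[-72.1,-72.1,69],[-55,0,47],[21,112,150],[21,-112,150],[131,112,150],[0,55,90],[0,-55,113]],float)
U=np.array([[272,118],[279,247],[292,187],[376,63],[370,318],[518,63],[345,135],[345,251]],float)
def T(p,M):
    R=np.array([[np.cos(p[2]),-np.sin(p[2]),0],[np.sin(p[2]),np.cos(p[2]),0],[0,0,1]])
    return M@R.T+[p[0],p[1],0]
f=lambda p:(proj(c,T(p,M))-U).ravel()
r=least_squares(f,[540,175,.24],loss="soft_l1"); print(r.x, f(r.x).reshape(-1,2).round(1))
# depth checks
P,uv=pts(c,np.ones((480,640),bool))
q=(P[:,:2]-r.x[:2])@np.array([[np.cos(r.x[2]),-np.sin(r.x[2])],[np.sin(r.x[2]),np.cos(r.x[2])]])
b=lambda lo,hi:(P[:,2]>lo)&(P[:,2]<hi)&(abs(q[:,0])<150)&(abs(q[:,1])<150)
for nm,m in [("stage",b(145,152)),("tab",b(172,190)),("studs",b(65,72)),("base",b(12,18))]:
    if m.sum():print(nm,m.sum(),np.percentile(q[m],[0.5,2,98,99.5],axis=0).round(1).tolist(),np.median(P[m,2]))
m=b(40,52); Q=q[m]; a=Q[Q[:,0]<-20]; rr=np.hypot(*a.T); print("disc r",np.percentile(rr,[90,97,99]))
for g in [(-72,72),(-72,-72)]:
    m=b(66,72)&(np.hypot(q[:,0]-g[0],q[:,1]-g[1])<20); print(g,q[m].mean(0),m.sum())
for g,h in [((0,55),90),((0,-55),113)]:
    m=b(h-3,h+3)&(np.hypot(q[:,0]-g[0],q[:,1]-g[1])<30); print(g,q[m].mean(0),m.sum())
E
```

```text
[5.40499052e+02 1.78940542e+02 2.58727086e-01] [[-0.1  1.4]
 [-0.7  6.3]
 [ 0.3 -0.5]
 [ 1.4 -0.6]
 [-1.   0.6]
 [ 0.7 -2.7]
 [-0.8  1.4]
 [-0.1 -0.5]]
stage 16747 [[20.6, -111.3], [21.6, -108.9], [129.1, 108.3], [130.3, 110.8]] 149.0027927138679
tab 652 [[35.1, 123.5], [35.3, 123.7], [73.4, 129.5], [74.5, 130.0]] 180.80906691578735
studs 317 [[-78.8, -76.3], [-78.2, -75.7], [10.7, 78.2], [15.8, 78.3]] 68.04452011810562
base 7920 [[-112.8, -108.8], [-111.7, -107.1], [102.3, 109.9], [108.4, 110.9]] 13.926154037266869
disc r [ 88.69971902  96.91752372 105.32959176]
(-72, 72) [-71.42313935  72.53148182] 148
(-72, -72) [-72.68235912 -70.15478144] 105
(0, 55) [ 0.23641614 54.8977499 ] 387
(0, -55) [ -0.78883376 -53.6380331 ] 300
```

Request:
move_arm(
  moves=[
    [[0, 0.05, 0.024, 0, -0.4], [0, 0.1, 0.048, 0, -0.9], [0, 0.15, 0.072, 0, -0.9], [0, 0.171, 0.082, 0, -0.9], [0, 0.171, 0.082, 0.03, -0.9]],
  ],
)

```text
clock: 3.28
tcp_pos: [553.6, 349.8, 310.8]
ee_rot: [3.137, -0.003, 1.835]
ft_force: [1.0, -0.9, -0.6]
width: 0.0
gripper_force: 0.0
```

Request:
move_arm(
  moves=[
    [[0, 0, 0, 0.05, 0], [0, 0, 0, 0.1, 0], [0, 0, 0, 0.135, 0], [0, 0, 0, 0.143, 0], [0, 0, 0, 0.143, 0]],
  ],
)

```text
clock: 3.9
tcp_pos: [553.6, 346.1, 166.9]
ee_rot: [3.141, -0.0, 1.831]
ft_force: [-0.4, 0.7, 0.6]
width: 0.001
gripper_force: 0.0
```

```bash
cat >> h.py <<'E'
IM=np.array([540.5,178.9]); YAW=.2587
def im(p):
    d=np.array(p[:2])-IM; c,s=np.cos(YAW),np.sin(YAW)
    return np.array([c*d[0]+s*d[1],-s*d[0]+c*d[1]])
E
python3 - <<'E'
from h import *
s=bot.observe();print(s["tcp_pos"],im(s["tcp_pos"]),s["ee_rot"][2]-np.pi/2,s["ft_force"])
E
```

```text
[553.55123735 346.06675263 166.90334176] [ 55.38220812 158.2651857 ] 0.26007289927468724 [-0.37309263  0.72453073  0.60964842]
```

Request:
move_arm(
  moves=[
    [[0, -0.015, 0, 0, 0], [0, -0.026, 0, 0, 0], [0, -0.036, 0, 0, 0], [0, -0.046, 0, 0, 0], [0, -0.055, 0, 0, 0]],
  ],
)

```text
clock: 4.53
tcp_pos: [568.2, 291.2, 167.3]
ee_rot: [3.14, 0.001, 1.83]
ft_force: [-0.0, 0.4, -0.3]
width: 0.001
gripper_force: 0.0
```

```bash
python3 - <<'E'
from h import *
s=bot.observe();print(s["tcp_pos"],im(s["tcp_pos"]),s["ft_force"])
for n in ["wrist","scene"]:
    c=bot.capture(n)
    P,uv=pts(c,np.ones((480,640),bool)); q=np.array([im(p) for p in P])
    m=(P[:,2]>172)&(P[:,2]<184)&(q[:,0]>30)&(q[:,0]<80)&(q[:,1]>20)&(q[:,1]<140)
    if m.sum(): print(n,m.sum(),np.percentile(q[m],[2,50,98],axis=0).round(1).tolist())
E
```

```text
[568.23231215 291.17016667 167.25244771] [ 55.53088042 101.43960164] [-0.01844562  0.44437402 -0.32127928]
wrist 1319 [[42.4, 73.3], [55.3, 109.1], [68.5, 113.2]]
scene 121 [[35.9, 72.5], [47.8, 78.3], [71.5, 105.0]]
```

Request:
move_arm(
  moves=[
    [[0, 0.012, 0, -0.005, 0], [0, 0.012, 0, -0.06, 0], [0, -0.02, -0.02, -0.07, 0], [0, -0.07, -0.045, -0.07, 0], [0, -0.12, -0.07, -0.07, 0]],
  ],
)

```text
clock: 5.25
tcp_pos: [530.1, 158.7, 237.0]
ee_rot: [3.14, -0.0, 1.833]
ft_force: [1.8, -0.7, 0.1]
width: -0.001
gripper_force: 0.0
```

Request:
move_arm(
  moves=[
    [[0, -0.05, -0.02, 0, 0], [0, -0.074, -0.031, 0, 0], [0, -0.074, -0.031, 0.02, 0], [0, -0.074, -0.031, 0.04, 0], [0, -0.074, -0.031, 0.04, 0]],
  ],
)

```text
clock: 5.88
tcp_pos: [518.7, 80.0, 195.5]
ee_rot: [-3.139, -0.0, 1.832]
ft_force: [-1.1, -0.3, -0.2]
width: 0.004
gripper_force: 0.0
```

```bash
python3 - <<'E'
from h import *
s=bot.observe();print(s["tcp_pos"],im(s["tcp_pos"]),s["ee_rot"],s["ft_force"])
for n in ["wrist","scene","side"]:
    c=bot.capture(n)
    if n=="wrist": save(c,"w2")
    P,uv=pts(c,np.ones((480,640),bool)); q=np.array([im(p) for p in P])
    m=(P[:,2]>172)&(P[:,2]<184)&(q[:,0]>30)&(q[:,0]<80)&(q[:,1]>20)&(q[:,1]<140)
    if m.sum(): print(n,m.sum(),np.percentile(q[m],[2,50,98],axis=0).round(1).tolist())
    m=(P[:,2]>65)&(P[:,2]<72)&(np.hypot(q[:,0]+72,q[:,1]+72)<20);
    if m.sum(): print("stud_right",q[m].mean(0),m.sum())
E
```

```text
[518.6758671   80.04098429 195.45095823] [-46.38841082 -89.98618286] [-3.13905363e+00 -4.25550325e-04  1.83221297e+00] [-1.08048836 -0.25465275 -0.19857739]
stud_right [-72.70356445 -70.27331848] 288
scene 64 [[36.6, 73.9], [53.3, 76.0], [74.2, 80.1]]
stud_right [-73.87270713 -71.66722332] 33
side 12 [[37.9, 72.2], [40.8, 75.4], [44.3, 78.8]]
stud_right [-72.13289866 -75.35396673] 22
```

Request:
move_arm(
  moves=[
    [[0, -0.001, 0, 0.05, 0], [0, -0.001, 0, 0.09, 0], [0, -0.001, 0, 0.125, 0], [0, -0.001, 0, 0.133, 0], [0, -0.001, 0, 0.133, 0]],
  ],
)

```text
clock: 6.65
tcp_pos: [520.6, 78.5, 64.1]
ee_rot: [3.141, -0.0, 1.831]
ft_force: [-0.1, 0.7, 0.3]
width: -0.003
gripper_force: 0.0
```

Request:
move_arm(
  moves=[
    [[0, 0.006, -0.01, 0, 0], [0, 0.014, -0.02, 0, 0], [0, 0.024, -0.03, 0, 0], [0, 0.035, -0.039, 0, 0], [0, 0.046, -0.045, 0, 0]],
  ],
)

```text
clock: 7.28
tcp_pos: [467.7, 112.8, 64.9]
ee_rot: [3.133, -0.001, 1.831]
ft_force: [9.8, -0.5, -0.4]
width: -0.002
gripper_force: 4.2
```

```bash
python3 - <<'E'
from h import *
s=bot.observe();print(s["tcp_pos"],im(s["tcp_pos"]),s["ft_force"],s["width"])
for n in ["wrist","scene"]:
    c=bot.capture(n)
    for t in ["long_objective"]:
      for r in bot.regions_of(c,t)[:2]:
        P,_=pts(c,r["pixels"]); T=P[P[:,2]>P[:,2].max()-8]
        print(n,t,round(r["score"],2),[int(x) for x in r["box"]],im(T.mean(0)),T[:,2].max())
E
```

```text
[467.71526646 112.76876162  64.90191409] [-87.2806624  -45.31052967] [ 9.80477066 -0.47330239 -0.43655381] -0.0016576249350838902
wrist long_objective 0.81 [414, 286, 560, 438] [-43.09751068 -33.02387005] 122.83199028329815
scene long_objective 0.57 [257, 207, 271, 232] [-29.99041326 -54.94496187] 115.94809632246718
```

Request:
move_arm(
  moves=[
    [[0, 0.012, -0.005, 0, 0], [0, 0.025, -0.008, 0, 0], [0, 0.042, -0.009, 0, 0], [0, 0.06, -0.008, 0, 0], [0, 0.076, -0.005, 0, 0]],
  ],
)

```text
clock: 8.1
tcp_pos: [438.6, 183.8, 63.1]
ee_rot: [-3.139, 0.0, 1.831]
ft_force: [0.2, -0.8, -0.1]
width: -0.001
gripper_force: 0.3
```

Request:
move_arm(
  moves=[
    [[0, 0, -0.02, 0, 0], [0, 0, -0.05, -0.03, 0], [0, 0, -0.06, -0.09, 0], [0, 0, -0.06, -0.15, 0], [0, -0.02, -0.06, -0.2, 0]],
  ],
)

```text
clock: 8.72
tcp_pos: [386.3, 149.7, 265.6]
ee_rot: [3.141, -0.001, 1.834]
ft_force: [0.8, -0.3, 0.0]
width: 0.002
gripper_force: 0.0
```

```bash
python3 - <<'E'
from h import *
s=bot.observe();print(s["tcp_pos"],im(s["tcp_pos"]),s["ee_rot"],s["ft_force"],s["width"],s["qpos"])
for n in ["wrist","scene"]:
    c=bot.capture(n)
    if n=="wrist": save(c,"w3")
    np.savez(n+"3.npz",**{k:np.array(v) for k,v in c.items()})
    for t in ["long_objective","short_objective"]:
      for r in bot.regions_of(c,t)[:2]:
        P,_=pts(c,r["pixels"]); T=P[P[:,2]>P[:,2].max()-8]
        print(n,t,round(r["score"],2),[int(x) for x in r["box"]],im(T.mean(0)),T[:,2].max())
    P,uv=pts(c,np.ones((480,640),bool)); q=np.array([im(p) for p in P])
    m=(P[:,2]>109)&(P[:,2]<117)&(np.hypot(q[:,0]+55,q[:,1])<35); print("longtop",q[m].mean(0),m.sum())
    m=(P[:,2]>172)&(P[:,2]<184)&(q[:,0]>30)&(q[:,0]<80)&(q[:,1]>20)&(q[:,1]<140)
    if m.sum(): print("tab",q[m].mean(0))
    for g in [(-72,72),(-72,-72)]:
        m=(P[:,2]>66)&(P[:,2]<72)&(np.hypot(q[:,0]-g[0],q[:,1]-g[1])<20); print(g,q[m].mean(0),m.sum())
E
```

```text
[386.31445971 149.70491852 265.60342808] [-156.52356787   11.22079854] [ 3.14096738e+00 -7.27921005e-04  1.83424305e+00] [ 0.84365239 -0.32462644  0.00654815] 0.001730808797283605 [-3.85466473e-01  1.64806803e-02 -1.35587166e-01  2.09735424e+00
  1.96656578e-03  1.02711974e+00 -2.58604687e-01]
wrist long_objective 0.8 [403, 208, 453, 256] [-56.7280523    1.46048827] 114.15910259748085
wrist long_objective 0.39 [565, 146, 636, 360] [35.6963239  77.59817885] 170.54779690454487
wrist short_objective 0.79 [516, 202, 564, 248] [20.4054335  13.34495385] 136.85273106426592
longtop [-56.13895068   0.79462923] 521
(-72, 72) [-73.84674649  71.08454357] 209
(-72, -72) [-71.61924602 -71.46634988] 146
scene long_objective 0.58 [230, 212, 248, 239] [-56.92909578  -1.53179742] 117.35002424973925
scene short_objective 0.52 [248, 179, 265, 206] [51.77620966 -0.2439142 ] 93.75395728823088
longtop [-57.27394484  -1.66663976] 72
tab [53.64449999 76.36438695]
(-72, 72) [-74.10359007  70.98876133] 26
(-72, -72) [-72.06487171 -72.83680009] 30
```

View pics/w3.png

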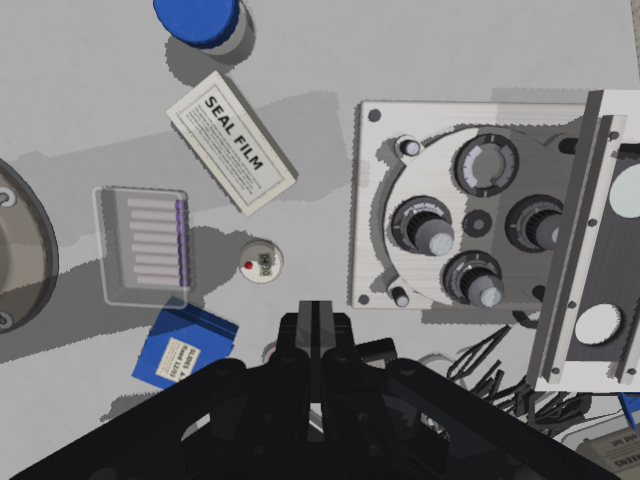

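Request:
move_arm(
  moves=[
    [[0.65, -0.005, 0.05, 0, 0], [0.65, -0.011, 0.101, 0, 0], [0.65, -0.011, 0.101, 0.05, 0], [0.65, -0.011, 0.101, 0.1, 0], [0.65, -0.011, 0.101, 0.1, 0]],
  ],
)

```text
clock: 9.65
tcp_pos: [483.7, 162.8, 158.5]
ee_rot: [-3.13, 0.001, 1.832]
ft_force: [-0.1, -0.4, -0.1]
width: 0.649
gripper_force: 0.0
```

```bash
python3 - <<'E'
from h import *
s=bot.observe();print(s["tcp_pos"],im(s["tcp_pos"]),s["ee_rot"][2]-np.pi/2,s["width"])
for n in ["wrist","side"]:
    c=bot.capture(n)
    P,uv=pts(c,np.ones((480,640),bool)); q=np.array([im(p) for p in P])
    for lo,hi in [(111,116),(80,94)]:
        m=(P[:,2]>lo)&(P[:,2]<hi)&(np.hypot(q[:,0]+55,q[:,1])<24)
        if m.sum(): print(n,lo,q[m].mean(0),np.percentile(q[m],[3,97],axis=0).round(1).tolist(),m.sum())
s=bot.observe();print(s["tcp_pos"],im(s["tcp_pos"]))
E
```

```text
[483.73916455 162.8004979  158.49115681] [-58.99066539  -1.0429793 ] 0.2612135546185952 0.6492647989790766
wrist 111 [-55.34777987   0.60196038] [[-63.9, -7.9], [-46.8, 8.8]] 983
wrist 80 [-55.91886922  12.42632209] [[-71.8, -0.1], [-39.5, 17.3]] 499
side 111 [-54.49788884  -4.36545816] [[-61.9, -14.8], [-44.7, 4.6]] 33
side 80 [-60.98742692 -12.39260286] [[-70.6, -20.3], [-46.0, 3.7]] 78
[487.41289498 164.1548453  163.20220766] [-55.09270974  -0.67352855]
```

Request:
move_arm(
  moves=[
    [[0.65, 0.001, 0, 0.03, 0], [0.65, 0.001, 0, 0.06, 0], [0.65, 0.001, 0, 0.085, 0], [0.65, 0.001, 0, 0.09, 0], [0.65, 0.001, 0, 0.09, 0]],
  ],
)

```text
clock: 10.38
tcp_pos: [488.6, 165.4, 74.8]
ee_rot: [3.139, -0.0, 1.831]
ft_force: [-0.8, 0.9, 0.2]
width: 0.645
gripper_force: 0.0
```

Request:
move_arm(
  moves=[
    [[0.5, 0, 0, 0, 0], [0.35, 0, 0, 0, 0], [0.2, 0, 0, 0, 0], [0.2, 0, 0, 0, 0], [0.2, 0, 0, 0, 0]],
  ],
  squeeze=50,
)

```text
clock: 11.0
tcp_pos: [488.1, 165.1, 74.6]
ee_rot: [3.14, -0.0, 1.831]
ft_force: [-2.4, -0.5, 6.4]
width: 0.387
gripper_force: 48.9
```

Request:
move_arm(
  moves=[
    [[0.2, 0, 0, 0, -8], [0.2, 0, 0, 0, -16], [0.2, 0, 0, 0, -24], [0.2, 0, 0, 0, -32], [0.2, 0, 0, 0, -40]],
  ],
  squeeze=70,
)

```text
clock: 11.62
tcp_pos: [489.3, 165.0, 74.7]
ee_rot: [3.139, 0.002, 2.533]
ft_force: [1.2, -0.9, 2.8]
width: 0.381
gripper_force: 69.0
```

Request:
move_arm(
  moves=[
    [[0.2, 0, 0, 0, -8], [0.2, 0, 0, 0, -15], [0.2, 0, 0, 0, -21], [0.2, 0, 0, 0, -21], [0.2, 0, 0, 0, -21]],
  ],
  squeeze=70,
)

```text
clock: 12.25
tcp_pos: [489.1, 165.4, 74.7]
ee_rot: [3.139, 0.003, 2.895]
ft_force: [0.3, 0.9, 6.0]
width: 0.379
gripper_force: 69.0
```

```bash
python3 - <<'E'
from h import *
s=bot.observe();print(s)
c=bot.capture("scene"); P,uv=pts(c,np.ones((480,640),bool)); q=np.array([im(p) for p in P])
for g in [(-72,72),(-72,-72)]:
    m=(P[:,2]>66)&(P[:,2]<72)&(np.hypot(q[:,0]-g[0],q[:,1]-g[1])<25); print(g,q[m].mean(0),m.sum())
E
```

```text
{'clock': 12.25, 'qpos': array([-0.15952091,  0.46957662, -0.35423145,  2.04758876,  0.2586385 ,
        0.66245524,  0.64058693]), 'joint_velocities': array([-0.00309569, -0.00270918,  0.00136007, -0.00010675, -0.00097115,
       -0.00067259, -0.00089327]), 'joint_efforts': array([ 1.02335571e-01, -4.59139037e+01, -2.92482488e+00, -1.67944872e+01,
       -3.36934521e-02,  2.45230235e-01, -3.30087991e-03]), 'tcp_pos': array([489.12056372, 165.4251551 ,  74.72518952]), 'ee_rot': array([3.13944833e+00, 2.95202875e-03, 2.89454649e+00]), 'ft_force': array([0.29056678, 0.9375193 , 6.04355694]), 'ft_torque': array([ 0.10570421, -0.18536843,  0.03621475]), 'gripper_force': 69.0235855058836, 'width': 0.37853307083344206}
(-72, 72) [-73.12809281  72.10192907] 25
(-72, -72) [-74.18764638 -72.75478543] 24
```

Request:
move_arm(
  moves=[
    [[0.2, 0, 0, -0.003, 0], [0.2, 0, 0, -0.008, 0], [0.2, 0, 0, -0.015, 0], [0.2, 0, 0, -0.025, 0], [0.2, 0, 0, -0.04, 0]],
  ],
)

```text
clock: 12.92
tcp_pos: [487.3, 164.7, 114.1]
ee_rot: [-3.141, -0.0, 2.895]
ft_force: [0.1, -0.4, -0.8]
width: 0.379
gripper_force: 69.7
```

```bash
python3 - <<'E'
from h import *
s=bot.observe();print(s["tcp_pos"],s["ft_force"],s["width"])
c=bot.capture("scene"); 
for n,cc in [("scene",c),("side",bot.capture("side"))]:
  for t in ["long_objective","short_objective"]:
    for r in bot.regions_of(cc,t)[:2]:
        P,_=pts(cc,r["pixels"])
        print(n,t,round(r["score"],2),[int(x) for x in r["box"]],im(np.median(P,0)),np.percentile(P,[2,98],axis=0).round())
c=cc;cv2.imwrite("pics/lift.png",np.hstack([cv2.resize(c["color"][110:270,220:380,::-1],(480,480))]))
E
```

```text
[487.30376101 164.69376005 114.07444435] [ 0.06296353 -0.35091714 -0.83159697] 0.3790154109814078
scene long_objective 0.66 [228, 199, 242, 224] [-69.02796196   0.35472686] [[469. 150.  89.]
 [482. 177. 151.]]
scene long_objective 0.48 [284, 304, 310, 326] [-194.95360933 -184.6005884 ] [[377. -72.   4.]
 [425. -26.  16.]]
scene short_objective 0.53 [246, 182, 260, 203] [48.69050521 -9.78153839] [[580. 175.  57.]
 [603. 204.  91.]]
side long_objective 0.53 [265, 187, 278, 207] [-66.56366711  -5.77913898] [[474. 144.  89.]
 [497. 174. 140.]]
side long_objective 0.49 [230, 138, 365, 259] [ 23.00163636 -49.11196684] [[429.  59.  10.]
 [684. 282. 160.]]
side short_objective 0.46 [299, 184, 316, 199] [ 49.33270484 -10.43791621] [[578. 174.  59.]
 [609. 199.  91.]]
```

View pics/lift.png

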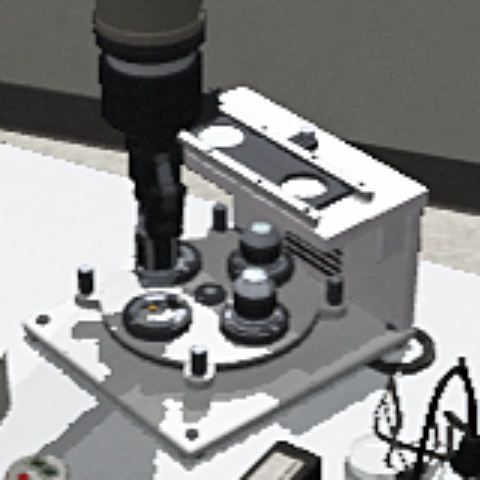

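```bash
python3 - <<'E'
from h import *
for n in ["scene","side"]:
    c=dict(np.load(n+"0.npz")); 
    P,uv=pts(c,np.ones((480,640),bool))
    # rerun network on a fresh picture
    c=bot.capture(n)
    r=bot.regions_of(c,"tray")
    for x in r[:2]:
        T,_=pts(c,x["pixels"]); T=T[(T[:,2]>2)&(T[:,2]<24)]
        mat=T[abs(T[:,2]-7)<2.5]; print(n,x["score"],x["box"],cv2.minAreaRect(T[:,:2].astype(np.float32)),"mat",cv2.minAreaRect(mat[:,:2].astype(np.float32)),np.median(mat[:,2]))
    H=np.zeros((14,14))
    i=((P[:,0]-300)//20).astype(int); j=((P[:,1]+320)//20).astype(int)
    ok=(i>=0)&(i<14)&(j>=0)&(j<14)
    np.maximum.at(H,(i[ok],j[ok]),P[ok,2])
    print("rows x=300.., cols y=-320..");print(H.round().astype(int))
E
```

```text
scene 0.56 [325.6, 295.9, 415.0, 375.8] ((432.6444396972656, -185.34312438964844), (142.06683349609375, 114.16427612304688), 62.0498046875) mat ((429.8388977050781, -185.22637939453125), (139.4300537109375, 108.51142120361328), 61.974281311035156) 6.6361686887175475
rows x=300.., cols y=-320..
[[223   1   3 133  43 145 142  43  40   2  39  37  37  37]
 [201   1   2  41  42  41   1   2   1   1   1  36  37  37]
 [  1   2   1   1  23  23   2   2   3   1   3   1   3   1]
 [  3   2   2   1  22  21  23  20   2   4   4   1  12  17]
 [  3   2   2  22  22  12  10  21  21  21   2   2  16  17]
 [  2   3   3  23  10  11  10  11  10  23  22  18  17  18]
 [  1   2  21  21  12  10  10  10  11  10  23   1  15  16]
 [ 18   2  20  23  12  12  11  11  11  21  21   2   1  31]
 [ 25  25  23  22  22  22  11  10  11  22  16   1  31  32]
 [ 28  26   1   2  14  25  23  22  22  23   2   2   2  31]
 [ 13  26  22   1   3  32  29  21  22   2   2   4   3  26]
 [ 24  25  26  19  14   2  24  22  21  23  19  13   2   3]
 [ 21  24  28  23  14  14  22  22  19 109 126  17  14   1]
 [ 43  42  30  23  22  19  19  19  21 
[... 442 characters left out ...]
0   0   0   0   0   0   0   0   0   0   0   0   0]
 [  2   0   0   0   0   0   0   0   0   0   0   0   0   0]
 [  3   4   2   0   0   0   0   0   0   0   0   0   0  16]
 [  2   2   3  22   9   8   0   0   0   0   0   0   0  16]
 [  2   2  21  19   9  10  10   0   0   0   0   0   0   0]
 [ 16   3  22  21  11  10  10  11   9   0   0   0   0  30]
 [ 26  24  23  22  23  21  10  10  10  22   0   0  32  33]
 [ 27  26   3   1  18  27  22  21  21  21   2   2   1  33]
 [ 14  25  23   1   1  27  26  23  21   2   2   4   1  30]
 [ 24  26  25  13  14   2  26  20  18  21  19  11   2 594]
 [ 23  24  28  22  13  14  21  18  19 112 120  18  13 594]
 [ 45  40  23  21  19  18  17  18  20 129 146   0  21 592]]
```

Request:
move_arm(
  moves=[
    [[0.2, 0, -0.01, -0.015, 0], [0.2, -0.005, -0.045, -0.02, 0], [0.2, -0.009, -0.09, -0.02, 0], [0.2, -0.013, -0.135, -0.02, 0], [0.2, -0.018, -0.18, -0.02, 0]],
  ],
)

```text
clock: 14.05
tcp_pos: [460.8, -16.1, 134.3]
ee_rot: [-3.142, 0.001, 2.895]
ft_force: [1.2, -0.4, -0.7]
width: 0.379
gripper_force: 69.7
```

Request:
move_arm(
  moves=[
    [[0.2, -0.005, -0.045, 0, 0], [0.2, -0.009, -0.09, 0, 0], [0.2, -0.013, -0.13, 0, 0], [0.2, -0.017, -0.16, 0, 0], [0.2, -0.018, -0.172, 0, 0]],
  ],
)

```text
clock: 14.68
tcp_pos: [436.1, -187.5, 134.0]
ee_rot: [-3.141, 0.001, 2.892]
ft_force: [-0.4, 0.9, -0.6]
width: 0.375
gripper_force: 69.7
```

```bash
python3 - <<'E'
from h import *
s=bot.observe();print(s["tcp_pos"],s["ee_rot"],s["ft_force"],s["width"])
c=bot.capture("side"); cv2.imwrite("pics/tray.png",cv2.resize(c["color"][230:390,250:410,::-1],(480,480)))
for n in ["scene","side"]:
  cc=c if n=="side" else bot.capture(n)
  for r in bot.regions_of(cc,"long_objective")[:1]:
    P,_=pts(cc,r["pixels"]); print(n,r["score"],np.median(P,0),np.percentile(P,[1,99],axis=0).round())
print(bot.observe()["tcp_pos"])
E
```

```text
[ 436.07250208 -187.53598872  134.03641868] [-3.14106599e+00  7.11624263e-04  2.89207578e+00] [-0.35722862  0.87808016 -0.62634578] 0.37465844614349064
scene 0.97 [ 423.65192699 -187.58736881  148.59482793] [[ 418. -201.  106.]
 [ 440. -171.  173.]]
side 0.69 [ 423.89090182 -192.26469871  138.58465083] [[ 420. -207.  107.]
 [ 442. -176.  166.]]
[ 436.90782215 -184.28131834  133.54684572]
```

View pics/tray.png

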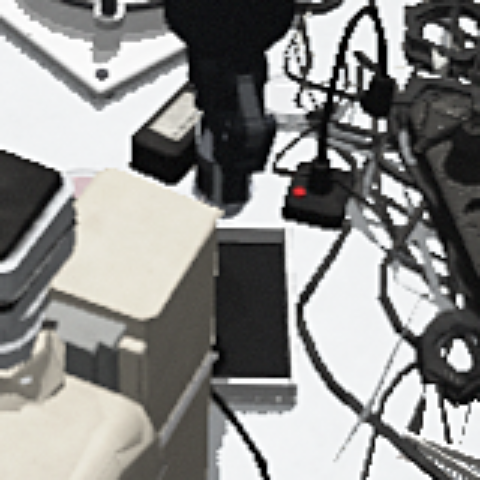

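Request:
move_arm(
  moves=[
    [[0.2, 0, 0, 0.03, 0], [0.2, 0, 0, 0.06, 0], [0.2, 0, 0, 0.082, 0], [0.2, 0, 0, 0.092, 0], [0.2, 0, 0, 0.094, 0]],
  ],
)

```text
clock: 15.5
tcp_pos: [436.9, -184.4, 39.2]
ee_rot: [3.141, -0.001, 2.897]
ft_force: [0.3, 0.6, -0.7]
width: 0.378
gripper_force: 69.7
```

Request:
move_arm(
  moves=[
    [[0.2, 0, 0, 0.001, 0], [0.2, 0, 0, 0.002, 0], [0.2, 0, 0, 0.003, 0], [0.2, 0, 0, 0.004, 0], [0.2, 0, 0, 0.004, 0]],
  ],
)

```text
clock: 16.12
tcp_pos: [436.7, -185.4, 35.3]
ee_rot: [3.142, -0.0, 2.895]
ft_force: [0.3, -0.0, -1.6]
width: 0.376
gripper_force: 69.7
```

Request:
move_arm(
  moves=[
    [[0.2, 0, 0, 0.001, 0], [0.2, 0, 0, 0.0015, 0], [0.2, 0, 0, 0.002, 0], [0.2, 0, 0, 0.002, 0], [0.2, 0, 0, 0.002, 0]],
  ],
)

```text
clock: 16.75
tcp_pos: [436.9, -185.5, 34.7]
ee_rot: [-3.141, 0.0, 2.895]
ft_force: [-5.5, 1.2, 18.4]
width: 0.376
gripper_force: 72.2
```

Request:
move_arm(
  moves=[
    [[0.2, 0, 0, -0.001, 0], [0.2, 0, 0, -0.001, 0], [0.43, 0, 0, -0.001, 0], [0.5, 0, 0, -0.001, 0], [0.6, 0, 0, -0.001, 0]],
  ],
  squeeze=20,
)

```text
clock: 17.38
tcp_pos: [436.7, -185.3, 34.1]
ee_rot: [3.141, -0.0, 2.896]
ft_force: [-0.5, 0.6, 0.4]
width: 0.6
gripper_force: 0.0
```

Request:
move_arm(
  moves=[
    [[0.7, 0, 0, 0, 0], [0.7, 0, 0, -0.02, 0], [0.7, 0, 0, -0.05, 0], [0.7, 0, 0, -0.1, 0], [0.7, 0, 0, -0.15, 0]],
  ],
)

```text
clock: 18.0
tcp_pos: [436.3, -185.2, 185.6]
ee_rot: [3.141, -0.001, 2.896]
ft_force: [0.3, -0.8, -0.6]
width: 0.701
gripper_force: 0.0
```

```bash
python3 - <<'E'
from h import *
s=bot.observe();print(s["tcp_pos"],s["ft_force"],s["width"],s["clock"])
c=bot.capture("scene"); save(c,"end")
P,uv=pts(c,np.ones((480,640),bool)); q=np.array([im(p) for p in P])
m=(P[:,2]>172)&(P[:,2]<184)&(q[:,0]>30)&(q[:,0]<80)&(q[:,1]>20)&(q[:,1]<140); print("tab",np.percentile(q[m],[2,98],axis=0))
m=(np.hypot(P[:,0]-437,P[:,1]+185)<30)&(P[:,2]<90); m1=m&(P[:,2]>66);print("top",P[m1].mean(0),P[m1,2].max()); m2=m&(P[:,2]>30)&(P[:,2]<50);print(P[m2].mean(0))
for t in ["short_objective","dish_a","forceps","long_objective"]:
  for r in bot.regions_of(c,t)[:2]:
    P,_=pts(c,r["pixels"]); print(t,round(r["score"],2),np.median(P,0).round())
E
```

```text
[ 436.31417122 -185.18075787  185.58654403] [ 0.32711131 -0.82786321 -0.61888694] 0.7005823831957498 18.0
tab [[35.02109069 73.81480695]
 [73.59920306 80.60812912]]
top [ 434.73441131 -187.06751009   71.52042652] 78.80838372665852
[ 425.49872418 -190.05311715   40.61587579]
short_objective 0.84 [585. 188.  77.]
short_objective 0.17 [559. 165.  48.]
dish_a 0.85 [400. -49.  13.]
dish_a 0.78 [577. -20.  13.]
long_objective 0.65 [ 428. -190.   51.]
```

View pics/end.png

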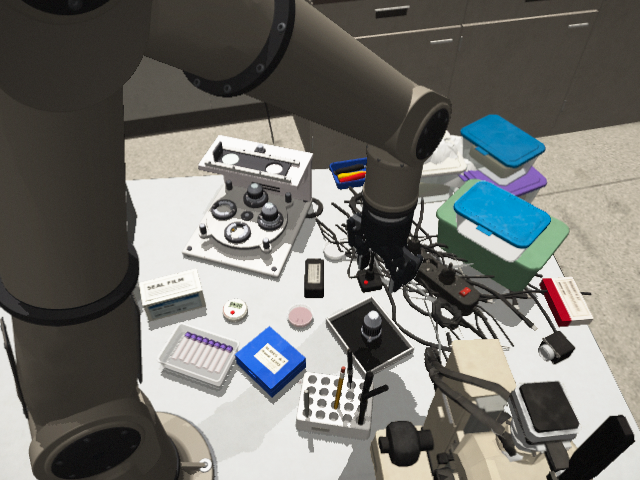

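The long objective stands upright in the middle of the tray (371, 330), the shutter's blank part is over the port, and the short objective and dishes are in place. Handing in.

```bash
python3 -c "
from bench import bot
print(bot.close_job())"
```

```text
the job is handed in; nothing more can be done
None
```

The long objective is off the imager and standing upright in the parts tray. In the last camera check the shutter was shut and the short objective and dishes were in place; I did not pick out the forceps, but the arm did not work near them. The job was handed in at about 18 s of the 64 s allowed, and no verdict came back.

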